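Offer the hold-down arm up to its hinge and hold it for the pin

ROBOT

A 6-joint arm with a two-finger parallel gripper is mounted at the origin on a cart in front of the work surface, level with it; the furniture and walls round the work are solid. World frame = base frame: x ahead of the robot, y to its left, z up, the work surface at z = 0. Lengths are in m, angles in rad, forces in N, time in s.
With the tool pointing down it reaches from about 0.35 to 0.975 m from the base axis. Payload 4.9 kg.
Tool frame: the origin (TCP) lies at the very end of the fingers, on their centre line; the grasp point (between the pads) lies 19 mm behind it (manip.hold_point_z is the distance from the TCP to the grasp point, in m); z points along the fingers, y is the direction in which the jaws open and shut (so a half turn about z gives the same grasp; the last joint's range is limited). The gripper opens to 85 mm and grips with 20 to 120 N. Pads are 22 mm wide; open, the fingers measure 114 mm over their backs; the gripper's body (76 mm by 85 mm) begins 54 mm behind the grasp point. The pads swing forward as they close: fully open they stand 13 mm farther back than shut.
Start: joints at [-1.337, 0.053, 1.613, -0, 1.476, -0.119], TCP at [0.216, -0.586, 0.231] pointing down, gripper open.
Joint ranges: [-3.01, 3.01], [-1.01, 2.22], [0.06, 2.58], [-1.02, 4.17], [0.09, 2.62], [-3.14, 3.14]. Speed limits (rad/s): [2.57, 2.57, 3.14, 3.14, 3.14, 3.14].

INTERFACE

Orientations are given as a unit quaternion [w, x, y, z].
In Python, from plant import monitor, grab_frame, camera_params, ticket, manip gives the robot as it stands.
- The arm moves only by the tool play_rows, never from a script. Its argument "commands" is a list of rows, each an object of numbers: "dx", "dy", "dz": the shift along the tool's x, y, z in cm; "rx", "ry", "rz": the turn, a rotation vector about the tool's x, y, z in rad; "claw": the closure, from 0 (fully open) to 1 (shut). In form: [{"dx": .., "dy": .., "dz": .., "rx": .., "ry": .., "rz": .., "claw": ..}, ...]. A call has 1 to 5 rows; each row is the pose to reach, as a shift and turn from the pose measured when the call began, along the tool's axes at that moment; what a row does not reach only later rows make up. A row lasts 1/10 s, in which the tool goes at most 50 mm and 8.59 degrees, less where a joint would pass 70% of its speed; a pose out of reach is approached as far as the arm can. A call with a gripper value outside its range is refused whole. The fingers move at their own pace and stop on an object; the grip force is fixed at half the most. Time passes only in rows, so rows that repeat a pose let the fingers close. It gives the time, the measured TCP pose, the force and the opening at its end, in the units of the state.
- monitor.state(): the state, without advancing time (a new reading comes with each control period).
- grab_frame(name): name is "side" or "top" or "wrist"; returns the picture (480x640x3 uint8, blue, green, red); there is no depth.
- camera_params(name): a dict with "fx", "fy", "cx", "cy" (pixels), "rvec" (rotation vector, rad) and "tvec" (3), from world to camera coordinates, as OpenCV has them; the wrist camera has in their place "tool_from_camera" (4x4, takes a point from camera to tool coordinates, whose origin is the TCP and whose axes are the flange's). Camera axes: x right, y down, z forward; pixel columns grow to the right and rows downward; lengths in m; the calibration is good to about 2 mm. A picture is of the moment at which its call begins: read the wrist's pose just before it. camera_params takes no time and is no camera call.
- ticket.job_done(): hands the job in, once; it reports no verdict.
The state is a dict: "time": time; "joint_pos": joint angles; "joint_vel": joint speeds; "joint_efforts": joint torques, N m; "tool_pos": TCP position; "tool_rot": TCP orientation; "contact_force": force on the tool from outside, world axes, zero at the start; "ft_torque": the same for the moment, N m; "gripper_width": opening from 0.0 (shut) to 1.0 (fully open).
Only numpy, scipy, OpenCV 4.12 (cv2) and the standard library are available. Lean on these libraries where they do the work, as an engineer would, in place of code of your own. Each camera call takes 0.05 s, during which the arm holds its last target.

TASK

The loose walnut hold-down arm has to go back on the strap fixture, and I will push the hinge pin home once you have it lined up. Draw the captive pin fully out of the block's barrel by its black knob, then pick up the arm, bring its two knuckles in between the block's three until all the holes are in line, and finish with the arm still held there in the gripper, level and motionless, neither let go nor jammed against the block. Do not disturb the jar of rivets, the brass weight, the thread spool or the edge creaser.

Things in the scene. Friction and masses are not known exactly. Their poses are not given: they have to be found in the camera images.
- fixture: Fixed strap hold-down fixture. Origin on the worktop under the middle of its hinge barrel; x from barrel into the walnut jamb block, y along the bore, z up. Plywood base 15 mm thick, x -190 to +65, y -65 to +65 mm. Block x 13 to 55, y -25 to 25, 75 mm high with its leaf. Anvil 32 mm high at x -142 to -102. Pin guide bracket at y -32 to -50 mm, x within 17, 75 mm high.
- block_bore (a point): Centre of the block's hinge barrel, 66 mm above the worktop, axes as the fixture's; 10 mm bore along y. Three steel knuckles, 18 mm across, 8 mm wide, at y = -21, 0, +21 mm; two 13 mm gaps between them, open from the front (-x), above and below. The block's wood starts 13 mm behind the axis, so an arm pushed in too far stops 4 mm past the line.
- pin (a joint): Travel of the captive hinge pin in m: 0 pushed home through the whole barrel (it then blocks both gaps), 0.060 fully drawn at its stop. The tip is clear of the barrel from 0.052 on. It slides along the fixture's -y and stays where it is left (friction about 2 N).
- pin_knob (a point): Centre of the pin's black knob, a cylinder 22 mm across and 22 mm long along the pin, 66 mm above the worktop, at y = -76 mm in the fixture's frame with the pin home; moves with the pin, axes as the fixture's. Free air at both sides, above and below; the guide bracket ends 17 mm from its inner face.
- holdarm_mid (a point): Centre of the loose arm's wood: walnut bar 130 (x) x 50 (y) x 22 mm (z), about 0.2 kg, lying flat on the worktop right way up (this point 11 mm up). x points along the arm to its hinge end, z up. On top at the hinge end a steel leaf, 3 mm thick, 36 mm long. It balances about 3 mm towards the hinge from here. Grip across the 50 mm.
- holdarm_bore (a point): Centre of the bore of the arm's hinge leaf, 78 mm along +x and 5 mm above holdarm_mid, axes as the arm's; 10 mm bore along y. Two steel knuckles, 18 mm across, 8 mm wide, at y = -10.5 and +10.5 mm. The holes are in line when this point lies on block_bore with both y axes parallel; side play 2.5 mm each way.
- rivet_jar: Bystander: jar of brass rivets with a black lid, 55 mm across, 55 mm high; origin under its centre.
- blue_spool: Bystander: spool of light blue thread, 55 mm across, 70 mm high; origin under its centre.
- brass_weight: Bystander: turned brass weight, 51 mm across, 68 mm high; origin under its centre.
- edge_creaser: Bystander: edge creaser with a dark wooden handle, 70 x 132 x 23 mm, lying on the worktop; origin on its underside.
Mind the look-alikes: they are no part of the job. Leave any pink look-alike of the part that bears holdarm_mid alone.

How it is judged:
By the outcome, as a careful person would: the job done as asked, in the order asked, and still so for the second after the job is handed in, while the arm keeps its last pose, push and grip.
It also fails if it takes over 46 s, if anything falls off the work surface, if the arm or the gripper's body presses on something with over 40 N, if the wrist force passes 120 N, or if a joint passes its speed limit or range.

## Working session

There is one attempt and no reset: what is moved stays moved. The work goes in short steps, Python scripts to look and compute and a tool call to move; the robot and the scene stay as the last step left them, time stands still between calls to the robot, and variables do not carry over. Pictures are saved under pics/ and viewed, and the job is handed in when it is done.

Besides the shell and the picture viewer there is one more tool, called after "Request:" as name(argument=value, ...), one argument or row to a line, values as JSON. play_rows: Moves the arm, as the interface text tells. Its arguments: {"type":"object","properties":{"commands":{"type":"array"}},"required":["commands"]}

```bash
mkdir -p pics
cat > h.py <<'E'
import numpy as np,cv2,json
from plant import monitor, grab_frame, camera_params, ticket, manip
E
python3 - <<'E'
from h import *
for n in ("side","top"):
    cv2.imwrite(f"pics/{n}0.png",grab_frame(n)); print(n,camera_params(n))
print(camera_params("wrist"));print(monitor.state());print(manip.hold_point_z)
E
```

```text
side {'fx': 556.228805210026, 'fy': 556.228805210026, 'cx': 316.08637642189575, 'cy': 242.54119715566065, 'rvec': array([ 2.06778143,  0.05267931, -0.00507495]), 'tvec': array([-0.55718764,  0.06967084,  1.31906477])}
top {'fx': 475.6296123615185, 'fy': 475.6296123615185, 'cx': 318.55805901222584, 'cy': 238.05600556283306, 'rvec': array([ 2.24163703, -1.96431364,  0.19593225]), 'tvec': array([-0.01194488,  0.55497554,  1.07462742])}
{'fx': 357.1514307888017, 'fy': 357.1514307888017, 'cx': 323.2754171932291, 'cy': 233.5830376438608, 'tool_from_camera': array([[ 1.42442721e-04, -9.65942001e-01, -2.58758635e-01,
         6.43181606e-02],
       [ 9.99999969e-01,  8.47893833e-05,  2.33967421e-04,
         1.87713377e-04],
       [-2.04058974e-04, -2.58758660e-01,  9.65941983e-01,
        -1.41994502e-01],
       [ 0.00000000e+00,  0.00000000e+00,  0.00000000e+00,
         1.00000000e+00]])}
{'time': 0.1, 'joint_pos': array([-1.33700873e+00,  5.33303952e-02,  1.61415720e+00, -1.50826482e-05,
        1.47600763e+00, -1.19014966e-01]), 'joint_vel': array([-0.00117611, -0.00080992, -0.0013662 ,  0.0010291 ,  0.00155593,
       -0.000249  ]), 'joint_efforts': array([ 4.33995110e-04, -3.94903421e+01, -3.71363354e+01, -1.09054461e-04,
        3.95234500e-03, -2.58132523e-06]), 'tool_pos': array([ 0.21581115, -0.5859545 ,  0.23016113]), 'tool_rot': array([-9.49290119e-04,  9.84481026e-01,  1.75488474e-01, -6.20553062e-05]), 'contact_force': array([-0.25115685,  0.14534239,  0.45166104]), 'ft_torque': array([-0.02649753,  0.03268144, -0.00257534]), 'gripper_width': 0.9995911815088969}
0.0187
```

View pics/side0.png

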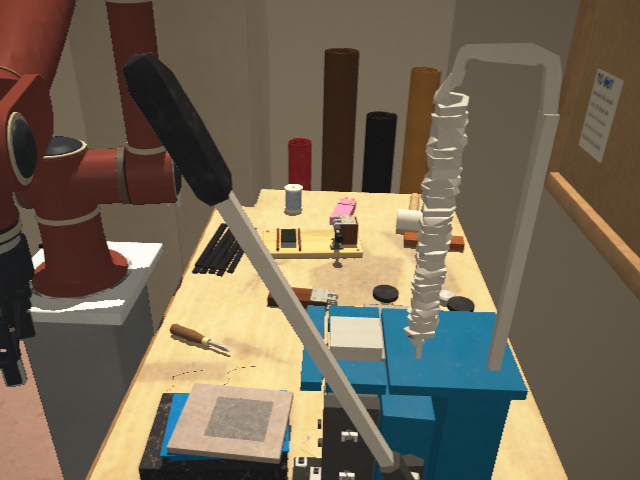

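View pics/top0.png

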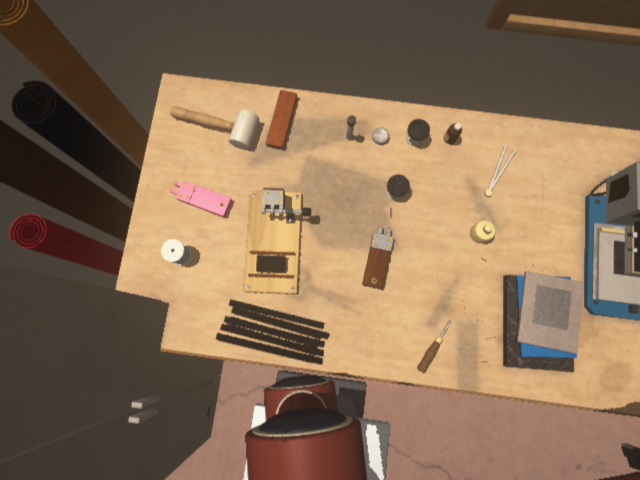

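```bash
cat >> h.py <<'E'
def cam(n,st=None):
    p=camera_params(n)
    K=np.array([[p['fx'],0,p['cx']],[0,p['fy'],p['cy']],[0,0,1]])
    if n=='wrist':
        from scipy.spatial.transform import Rotation as R
        q=st['tool_rot'];T=np.eye(4);T[:3,:3]=R.from_quat([q[1],q[2],q[3],q[0]]).as_matrix();T[:3,3]=st['tool_pos']
        C=T@p['tool_from_camera'];Rw=C[:3,:3].T;t=-Rw@C[:3,3]
    else:
        Rw=cv2.Rodrigues(p['rvec'])[0];t=np.array(p['tvec'])
    return K,Rw,t
def ray(c,px):
    K,R,t=c; d=R.T@np.linalg.inv(K)@np.array([px[0],px[1],1.]);return -R.T@t,d
def onz(c,px,z):
    o,d=ray(c,px);return o+d*(z-o[2])/d[2]
def proj(c,P):
    K,R,t=c;q=K@(R@np.asarray(P,float)+t);return q[:2]/q[2]
def tri(c1,p1,c2,p2):
    A=[];b=[]
    for c,p in((c1,p1),(c2,p2)):
        o,d=ray(c,p);d=d/np.linalg.norm(d);M=np.eye(3)-np.outer(d,d);A.append(M);b.append(M@o)
    return np.linalg.lstsq(np.vstack(A),np.hstack(b),rcond=None)[0]
def crop(img,x0,y0,w,h,s,name):
    cv2.imwrite(name,cv2.resize(img[y0:y0+h,x0:x0+w],None,fx=s,fy=s,interpolation=cv2.INTER_CUBIC))
E
python3 - <<'E'
from h import *
t=cv2.imread("pics/top0.png");s=cv2.imread("pics/side0.png")
crop(t,235,180,100,120,5,"pics/c1.png")
crop(t,340,210,80,90,6,"pics/c2.png")
crop(s,250,180,140,140,4,"pics/c3.png")
c=cam('top')
for n,p,z in [("arm",(378,258),.022),("armend",(374,281),.022),("hinge",(384,232),.016),("blk",(272,202),.066),("knob",(309,213),.066),("jar",(398,187),.055),("jar2",(418,130),.055),("weight",(484,232),.068),("spool",(173,251),.07),("creaser",(435,345),.02)]: print(n,onz(c,p,z).round(3))
E
```

```text
arm [ 0.529 -0.088  0.022]
armend [ 0.472 -0.084  0.022]
hinge [ 0.596 -0.096  0.016]
blk [0.623 0.183 0.066]
knob [0.607 0.091 0.066]
jar [ 0.703 -0.114  0.055]
jar2 [ 0.857 -0.149  0.055]
weight [ 0.615 -0.324  0.068]
spool [0.474 0.394 0.07 ]
creaser [ 0.341 -0.242  0.02 ]
```

View pics/c1.png

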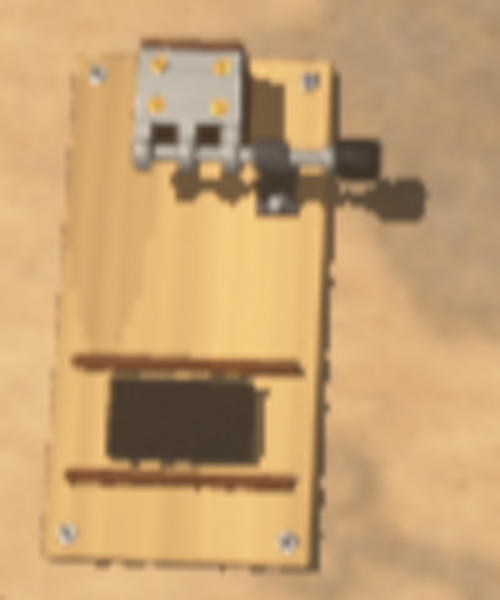

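View pics/c2.png

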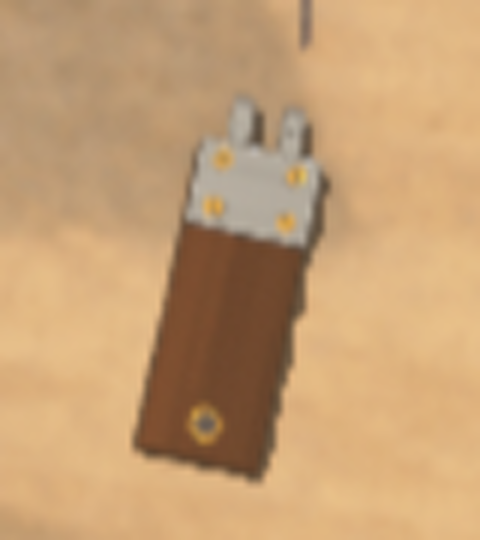

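View pics/c3.png

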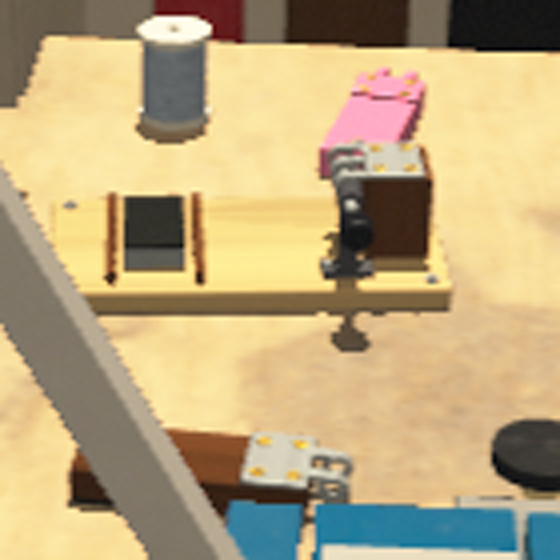

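```bash
cat >> h.py <<'E'
from scipy.spatial.transform import Rotation as Rot
def Rtool(st):
    q=st['tool_rot'];return Rot.from_quat([q[1],q[2],q[3],q[0]])
def Rdown(yaw):
    c,s=np.cos(yaw),np.sin(yaw);return Rot.from_matrix(np.array([[c,s,0],[s,-c,0],[0,0,-1.]]))
def cmd(P,yaw):
    st=monitor.state();R=Rtool(st);d=R.inv().apply(np.array(P)-st['tool_pos'])*100
    r=(R.inv()*Rdown(yaw)).as_rotvec()
    print("t",round(st['time'],2),"d cm",d.round(2),"r",r.round(3),"F",st['contact_force'].round(1),"w",round(st['gripper_width'],3),"tcp",st['tool_pos'].round(4))
E
python3 - <<'E'
from h import *
c=cam('top')
f=lambda x,y:(x/5+235-.4,y/5+180-.4)
P=[onz(c,f(*p),.015) for p in((78,55),(332,62),(315,568),(45,560))]
for p in P:print(p.round(4))
a=(P[0]+P[1])/2-(P[2]+P[3])/2;print("yaw x",np.arctan2(a[1],a[0]),np.linalg.norm(a),"w",np.linalg.norm(P[0]-P[1]),np.linalg.norm(P[2]-P[3]))
b=P[0]-P[1];print("yaw y",np.arctan2(-b[0],b[1]))
print("barrel",onz(c,f(187,155),.066),"knob",onz(c,f(357,160),.066), onz(c,f(143,155),.066),onz(c,f(231,155),.066))
yaw=np.arctan2(a[1],a[0]);R=np.array([[np.cos(yaw),-np.sin(yaw)],[np.sin(yaw),np.cos(yaw)]])
print("origin from base",np.mean(P,0)[:2]-R@np.array([-.0625,0]))
g=lambda x,y:(x/6+340-.4,y/6+210-.4)
for p in((245,105),(293,115),(205,140),(325,178),(140,448),(262,478)):print(onz(c,g(*p),.022).round(4))
cmd([.55,.05,.23],1.57)
E
```

```text
[0.6586 0.2491 0.015 ]
[0.6717 0.1217 0.015 ]
[0.4191 0.0945 0.015 ]
[0.4058 0.2242 0.015 ]
yaw x 0.10273935011943874 0.25410097152893935 w 0.12811295215882243 0.1303852167095159
yaw y 0.10228492513009256
barrel [0.60155831 0.17970334 0.066     ] knob [0.6097275  0.09890917 0.066     ] [0.59881128 0.20053408 0.066     ] [0.60430497 0.15887532 0.066     ]
origin from base [0.60096012 0.17879341]
[ 0.606  -0.0854  0.022 ]
[ 0.6044 -0.1053  0.022 ]
[ 0.5892 -0.0707  0.022 ]
[ 0.5799 -0.1209  0.022 ]
[ 0.4603 -0.0586  0.022 ]
[ 0.4548 -0.1082  0.022 ]
t 0.1 d cm [ 53.33 -48.13   0.12] r [-2.000e-03 -1.000e-03 -1.217e+00] F [-0.3  0.1  0.5] w 1.0 tcp [ 0.2158 -0.586   0.2302]
```

```bash
python3 -c "
from h import *
cmd([.609,.10,.22],1.673)"
```

```text
t 0.1 d cm [ 60.6  -50.78   1.12] r [-1.00e-03 -1.00e-03 -1.32e+00] F [-0.3  0.1  0.5] w 1.0 tcp [ 0.2158 -0.586   0.2302]
```

Request:
play_rows(
  commands=[
    {"dx": 4, "dy": -3.3, "dz": 0, "rz": -0.13, "claw": 0},
    {"dx": 8, "dy": -6.6, "dz": 0, "rz": -0.26, "claw": 0},
    {"dx": 12, "dy": -10, "dz": 0, "rz": -0.39, "claw": 0},
    {"dx": 16, "dy": -13.2, "dz": 0, "rz": -0.52, "claw": 0},
    {"dx": 20, "dy": -16.5, "dz": 0, "rz": -0.65, "claw": 0},
  ],
)

```text
invalid input
```

```bash
python3 -c "
from h import *
cmd([.609,.10,.22],1.673)"
```

```text
t 0.1 d cm [ 60.6  -50.78   1.12] r [-1.00e-03 -1.00e-03 -1.32e+00] F [-0.3  0.1  0.5] w 1.0 tcp [ 0.2158 -0.586   0.2302]
```

Request:
play_rows(
  commands=[
    {"dx": 4, "dy": -3.3, "dz": 0, "rx": 0, "ry": 0, "rz": -0.13, "claw": 0},
    {"dx": 8, "dy": -6.6, "dz": 0, "rx": 0, "ry": 0, "rz": -0.26, "claw": 0},
    {"dx": 12, "dy": -10, "dz": 0, "rx": 0, "ry": 0, "rz": -0.39, "claw": 0},
    {"dx": 16, "dy": -13.2, "dz": 0, "rx": 0, "ry": 0, "rz": -0.52, "claw": 0},
    {"dx": 20, "dy": -16.5, "dz": 0, "rx": 0, "ry": 0, "rz": -0.65, "claw": 0},
  ],
)

```text
time: 0.6
tool_pos: [0.342, -0.3684, 0.23]
tool_rot: [-0.001, 0.876, 0.483, 0.0]
contact_force: [0.5, -0.6, -0.5]
gripper_width: 1.004
```

```bash
python3 -c "
from h import *
cmd([.609,.10,.22],1.673)"
```

```text
t 0.6 d cm [53.85 -2.43  1.09] r [-0.001 -0.002 -0.665] F [ 0.5 -0.6 -0.5] w 1.004 tcp [ 0.342  -0.3684  0.23  ]
```

Request:
play_rows(
  commands=[
    {"dx": 5, "dy": -0.2, "dz": 0, "rx": 0, "ry": 0, "rz": -0.13, "claw": 0},
    {"dx": 10, "dy": -0.4, "dz": 0, "rx": 0, "ry": 0, "rz": -0.26, "claw": 0},
    {"dx": 15, "dy": -0.7, "dz": 0, "rx": 0, "ry": 0, "rz": -0.39, "claw": 0},
    {"dx": 20, "dy": -0.9, "dz": 0, "rx": 0, "ry": 0, "rz": -0.52, "claw": 0},
    {"dx": 25, "dy": -1.1, "dz": 0, "rx": 0, "ry": 0, "rz": -0.665, "claw": 0},
  ],
)

```text
time: 1.1
tool_pos: [0.4655, -0.151, 0.2301]
tool_rot: [-0.001, 0.668, 0.744, 0.001]
contact_force: [0.0, -0.3, 0.0]
gripper_width: 0.996
```

```bash
python3 -c "
from h import *
cmd([.609,.10,.22],1.673)"
```

```text
t 1.1 d cm [23.41 16.96  1.06] r [-0.    -0.002  0.005] F [ 0.  -0.3  0. ] w 0.996 tcp [ 0.4655 -0.151   0.2301]
```

Request:
play_rows(
  commands=[
    {"dx": 4.5, "dy": 3.3, "dz": 0, "rx": 0, "ry": 0, "rz": 0, "claw": 0},
    {"dx": 9, "dy": 7, "dz": 0, "rx": 0, "ry": 0, "rz": 0, "claw": 0},
    {"dx": 13, "dy": 11, "dz": 0, "rx": 0, "ry": 0, "rz": 0, "claw": 0},
    {"dx": 17, "dy": 15, "dz": 0, "rx": 0, "ry": 0, "rz": 0, "claw": 0},
    {"dx": 19, "dy": 17, "dz": 0, "rx": 0, "ry": 0, "rz": 0, "claw": 0},
  ],
)

```text
time: 1.6
tool_pos: [0.6102, 0.0524, 0.23]
tool_rot: [-0.001, 0.668, 0.744, 0.0]
contact_force: [-0.2, -1.4, -0.0]
gripper_width: 0.997
```

Request:
play_rows(
  commands=[
    {"dx": 0, "dy": 0, "dz": 0, "rx": 0, "ry": 0, "rz": 0, "claw": 0},
  ],
)

```text
time: 1.7
tool_pos: [0.6119, 0.0567, 0.2285]
tool_rot: [-0.002, 0.666, 0.746, 0.001]
contact_force: [-0.4, 0.2, -0.4]
gripper_width: 0.998
```

```bash
cat >> h.py <<'E'
import pickle
def shot(n,name):
    st=monitor.state();im=grab_frame(n);cv2.imwrite(f"pics/{name}.png",im);pickle.dump(st,open(f"pics/{name}.pkl","wb"));return st,im
E
python3 -c "
from h import *
shot('wrist','w1')
cmd([.609,.10,.22],1.673)"
```

```text
t 1.75 d cm [4.49 0.33 0.86] r [-0.003 -0.003  0.01 ] F [ 0.6 -1.6 -0.3] w 1.004 tcp [0.6107 0.055  0.2285]
```

View pics/w1.png

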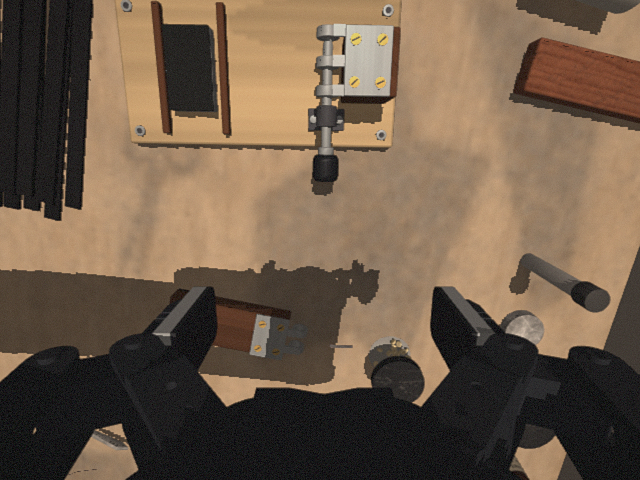

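Run:
```python
from h import *
im=cv2.imread("pics/w1.png");st=pickle.load(open("pics/w1.pkl","rb"));c=cam('wrist',st)
crop(im,290,10,120,200,4,"pics/w1c.png")
for n,p,z in [("k1",(325,32),.07),("k0",(325,61),.07),("k-1",(325,91),.07),("knob",(325,168),.07),("b",(139,130),.015),("b",(381,135),.015),("t",(124,5),.015),("t",(389,10),.015)]:print(n,onz(c,p,z).round(4))
```

```text
k1 [0.5957 0.1988 0.07  ]
k0 [0.598  0.1788 0.07  ]
k-1 [0.6005 0.1573 0.07  ]
knob [0.6073 0.0978 0.07  ]
b [0.4267 0.1092 0.015 ]
b [0.6577 0.1308 0.015 ]
t [0.4153 0.2146 0.015 ]
t [0.6484 0.2369 0.015 ]
```

View pics/w1c.png

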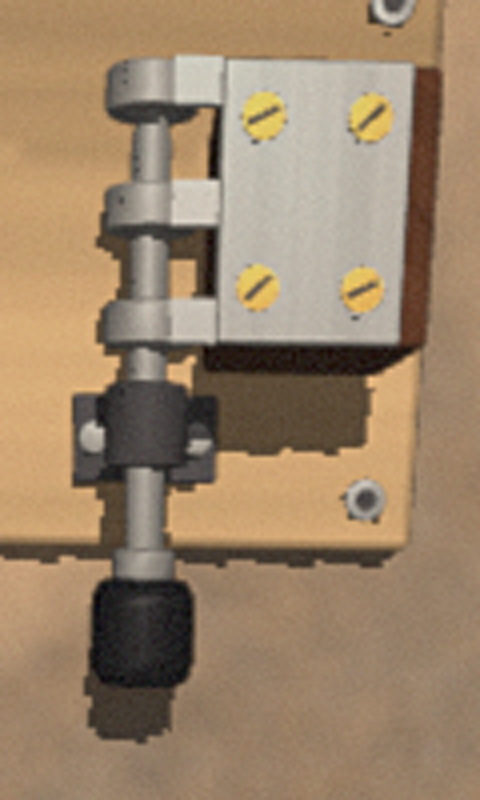

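```bash
python3 -c "
from h import *
cmd([.607,.097,.046],1.673)"
```

```text
t 1.75 d cm [ 4.17  0.16 18.26] r [-0.003 -0.003  0.01 ] F [ 0.6 -1.6 -0.3] w 1.004 tcp [0.6107 0.055  0.2285]
```

Request:
play_rows(
  commands=[
    {"dx": 4.1, "dy": 0.1, "dz": 2, "rx": 0, "ry": 0, "rz": 0.01, "claw": 0},
    {"dx": 4.17, "dy": 0.1, "dz": 7, "rx": 0, "ry": 0, "rz": 0.01, "claw": 0},
    {"dx": 4.17, "dy": 0.1, "dz": 11, "rx": 0, "ry": 0, "rz": 0.01, "claw": 0},
    {"dx": 4.17, "dy": 0.1, "dz": 12, "rx": 0, "ry": 0, "rz": 0.01, "claw": 0.2},
    {"dx": 4.17, "dy": 0.1, "dz": 12, "rx": 0, "ry": 0, "rz": 0.01, "claw": 0.3},
  ],
)

```text
time: 2.25
tool_pos: [0.6048, 0.0959, 0.1065]
tool_rot: [-0.004, 0.671, 0.742, -0.002]
contact_force: [0.4, -0.2, -0.4]
gripper_width: 0.703
```

```bash
python3 -c "
from h import *
shot('wrist','w2')
cmd([.607,.097,.046],1.673)"
```

```text
t 2.3 d cm [0.08 0.06 6.32] r [-0.003 -0.003 -0.001] F [ 0.1 -0.   1.1] w 0.7 tcp [0.6067 0.096  0.1092]
```

View pics/w2.png

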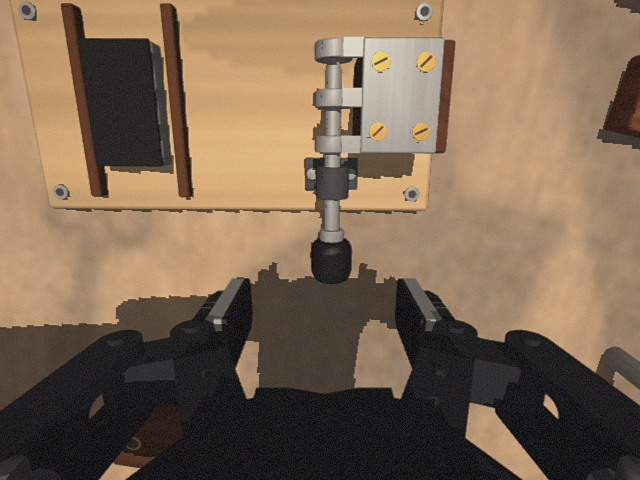

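Run:
```python
from h import *
st=pickle.load(open("pics/w2.pkl","rb"));c=cam('wrist',st)
for n,p,z in [("k1",(331,50),.07),("k0",(329,97.5),.07),("k-1",(329,144),.07),("knob",(331,260),.07),("b",(61,192),.015),("b",(412,194),.015),("t",(27,11),.015),("t",(424,12),.015)]:print(n,onz(c,p,z).round(4))
```

```text
k1 [0.5967 0.1992 0.07  ]
k0 [0.598  0.1789 0.07  ]
k-1 [0.6002 0.1578 0.07  ]
knob [0.6075 0.0988 0.07  ]
b [0.4276 0.1087 0.015 ]
b [0.6581 0.131  0.015 ]
t [0.4169 0.2144 0.015 ]
t [0.6477 0.2366 0.015 ]
```

Request:
play_rows(
  commands=[
    {"dx": 0.1, "dy": 0.1, "dz": 3, "rx": 0, "ry": 0, "rz": 0, "claw": 0.3},
    {"dx": 0.1, "dy": 0.1, "dz": 6.3, "rx": 0, "ry": 0, "rz": 0, "claw": 0.3},
    {"dx": 0.1, "dy": 0.1, "dz": 6.3, "rx": 0, "ry": 0, "rz": 0, "claw": 0.5},
    {"dx": 0.1, "dy": 0.1, "dz": 6.3, "rx": 0, "ry": 0, "rz": 0, "claw": 0.9},
    {"dx": 0.1, "dy": 0.1, "dz": 6.3, "rx": 0, "ry": 0, "rz": 0, "claw": 1},
  ],
)

```text
time: 2.8
tool_pos: [0.6086, 0.0969, 0.0498]
tool_rot: [-0.001, 0.671, 0.742, 0.0]
contact_force: [-2.9, -0.2, 6.9]
gripper_width: 0.227
```

Request:
play_rows(
  commands=[
    {"dx": 0, "dy": 0, "dz": 0, "rx": 0, "ry": 0, "rz": 0, "claw": 1},
    {"dx": 0, "dy": 0, "dz": 0, "rx": 0, "ry": 0, "rz": 0, "claw": 1},
  ],
)

```text
time: 3.0
tool_pos: [0.6085, 0.0969, 0.05]
tool_rot: [-0.001, 0.671, 0.742, 0.0]
contact_force: [0.4, -0.3, -6.1]
gripper_width: 0.229
```

```bash
python3 -c "
from h import *
shot('wrist','w3')
cmd([.607,.097,.046],1.673)"
```

```text
t 3.05 d cm [ 0.03 -0.16  0.41] r [-0.001 -0.002 -0.002] F [-1.7  0.4 -4.8] w 0.225 tcp [0.6086 0.0969 0.0501]
```

View pics/w3.png

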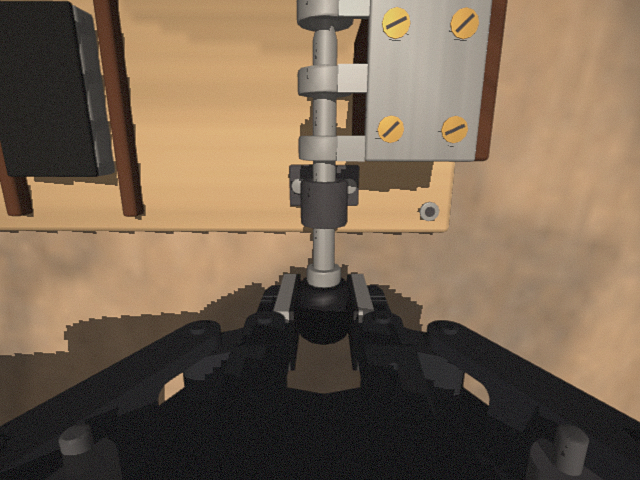

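Request:
play_rows(
  commands=[
    {"dx": -1, "dy": 0, "dz": 0, "rx": 0, "ry": 0, "rz": 0, "claw": 1},
    {"dx": -2, "dy": 0, "dz": 0, "rx": 0, "ry": 0, "rz": 0, "claw": 1},
    {"dx": -3, "dy": 0, "dz": 0, "rx": 0, "ry": 0, "rz": 0, "claw": 1},
    {"dx": -4, "dy": 0, "dz": 0, "rx": 0, "ry": 0, "rz": 0, "claw": 1},
    {"dx": -4.5, "dy": 0, "dz": 0, "rx": 0, "ry": 0, "rz": 0, "claw": 1},
  ],
)

```text
time: 3.55
tool_pos: [0.613, 0.0507, 0.05]
tool_rot: [-0.001, 0.671, 0.741, -0.0]
contact_force: [-2.8, 2.5, -3.5]
gripper_width: 0.229
```

Request:
play_rows(
  commands=[
    {"dx": -0.5, "dy": 0, "dz": 0, "rx": 0, "ry": 0, "rz": 0, "claw": 1},
    {"dx": -0.8, "dy": 0, "dz": 0, "rx": 0, "ry": 0, "rz": 0, "claw": 1},
  ],
)

```text
time: 3.75
tool_pos: [0.6138, 0.0425, 0.05]
tool_rot: [-0.002, 0.671, 0.741, 0.0]
contact_force: [-1.8, 9.4, -5.3]
gripper_width: 0.225
```

```bash
python3 -c "
from h import *
shot('wrist','w4')
cmd([.607,.097,.046],1.673)"
```

```text
t 3.8 d cm [ 5.48 -0.14  0.42] r [-0.002 -0.003 -0.004] F [-2.   1.6 -5.2] w 0.231 tcp [0.6138 0.0426 0.05  ]
```

View pics/w4.png

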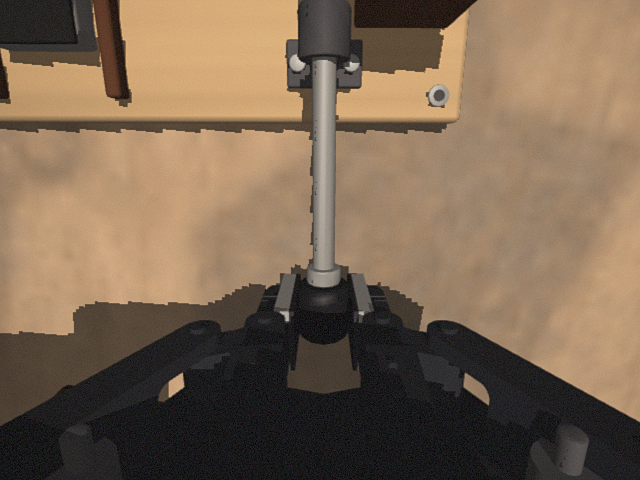

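Request:
play_rows(
  commands=[
    {"dx": -0.2, "dy": 0, "dz": 0, "rx": 0, "ry": 0, "rz": 0, "claw": 1},
    {"dx": -0.3, "dy": 0, "dz": 0, "rx": 0, "ry": 0, "rz": 0, "claw": 1},
  ],
)

```text
time: 4.0
tool_pos: [0.6138, 0.0425, 0.05]
tool_rot: [-0.004, 0.671, 0.741, 0.002]
contact_force: [-2.8, 13.7, -3.9]
gripper_width: 0.229
```

Request:
play_rows(
  commands=[
    {"dx": 0.1, "dy": 0, "dz": 0, "rx": 0, "ry": 0, "rz": 0, "claw": 0.6},
    {"dx": 0.1, "dy": 0, "dz": 0, "rx": 0, "ry": 0, "rz": 0, "claw": 0.3},
    {"dx": 0, "dy": 0, "dz": 0, "rx": 0, "ry": 0, "rz": 0, "claw": 0.2},
    {"dx": 0, "dy": 0, "dz": -4, "rx": 0, "ry": 0, "rz": 0, "claw": 0.2},
    {"dx": 0, "dy": 0, "dz": -8, "rx": 0, "ry": 0, "rz": 0, "claw": 0},
  ],
)

```text
time: 4.5
tool_pos: [0.6134, 0.0411, 0.13]
tool_rot: [-0.005, 0.672, 0.741, 0.001]
contact_force: [0.9, 0.4, 1.8]
gripper_width: 0.945
```

```bash
python3 -c "
from h import *
shot('wrist','w5')
cmd([.53,-.088,.2],-.1)"
```

```text
t 4.55 d cm [-11.92 -10.03  -6.18] r [ 0.002 -0.014  1.769] F [3.9 0.9 5.6] w 0.996 tcp [0.6187 0.0409 0.1401]
```

View pics/w5.png

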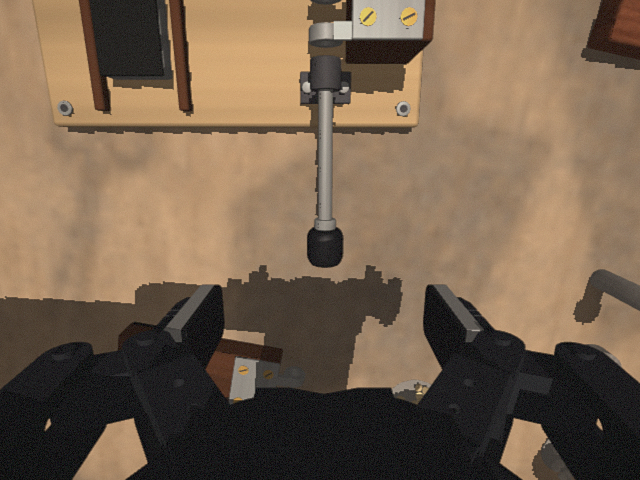

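Request:
play_rows(
  commands=[
    {"dx": -2, "dy": -1.5, "dz": -3, "rx": 0, "ry": 0, "rz": 0.145, "claw": 0},
    {"dx": -4, "dy": -3, "dz": -6, "rx": 0, "ry": 0, "rz": 0.29, "claw": 0},
    {"dx": -7, "dy": -5, "dz": -6, "rx": 0, "ry": 0, "rz": 0.435, "claw": 0},
    {"dx": -10, "dy": -8, "dz": -6, "rx": 0, "ry": 0, "rz": 0.58, "claw": 0},
    {"dx": -12, "dy": -11, "dz": -6, "rx": 0, "ry": 0, "rz": 0.725, "claw": 0},
  ],
)

```text
time: 5.05
tool_pos: [0.5203, -0.0921, 0.1996]
tool_rot: [0.001, 0.892, 0.452, 0.007]
contact_force: [-0.0, -0.0, -0.8]
gripper_width: 0.996
```

Request:
play_rows(
  commands=[
    {"dx": 0, "dy": 0, "dz": 0, "rx": 0, "ry": 0, "rz": 0.145, "claw": 0},
    {"dx": 0, "dy": 0, "dz": 0, "rx": 0, "ry": 0, "rz": 0.29, "claw": 0},
    {"dx": 0, "dy": 0, "dz": 0, "rx": 0, "ry": 0, "rz": 0.435, "claw": 0},
    {"dx": 0, "dy": 0, "dz": 0, "rx": 0, "ry": 0, "rz": 0.58, "claw": 0},
    {"dx": 0, "dy": 0, "dz": 0, "rx": 0, "ry": 0, "rz": 0.725, "claw": 0},
  ],
)

```text
time: 5.55
tool_pos: [0.5208, -0.093, 0.2006]
tool_rot: [-0.001, 0.995, 0.103, 0.008]
contact_force: [0.3, 0.4, -0.2]
gripper_width: 1.002
```

```bash
python3 -c "
from h import *
cmd([.50,-.088,.2],-.1)"
```

```text
t 5.55 d cm [-1.93 -0.91  0.03] r [-0.003 -0.015  0.306] F [ 0.3  0.4 -0.2] w 1.002 tcp [ 0.5208 -0.093   0.2006]
```

Request:
play_rows(
  commands=[
    {"dx": -1, "dy": -0.5, "dz": 0, "rx": 0, "ry": -0.005, "rz": 0.145, "claw": 0},
    {"dx": -1.9, "dy": -0.9, "dz": 0, "rx": -0.003, "ry": -0.01, "rz": 0.29, "claw": 0},
    {"dx": -1.9, "dy": -0.9, "dz": 0, "rx": -0.003, "ry": -0.015, "rz": 0.306, "claw": 0},
    {"dx": -1.9, "dy": -0.9, "dz": 0, "rx": -0.003, "ry": -0.015, "rz": 0.306, "claw": 0},
  ],
)

```text
time: 5.95
tool_pos: [0.5009, -0.0885, 0.2011]
tool_rot: [0.0, 0.999, -0.049, 0.001]
contact_force: [-0.0, 0.3, 0.1]
gripper_width: 1.0
```

```bash
python3 -c "
from h import *
shot('wrist','w6');shot('top','t6')
cmd([.521,-.0896,.2],-.1)"
```

```text
t 6.05 d cm [ 2.01 -0.08  0.08] r [ 0.    -0.001  0.001] F [-0.7  0.2 -0.3] w 0.998 tcp [ 0.5009 -0.0884  0.2008]
```

View pics/w6.png

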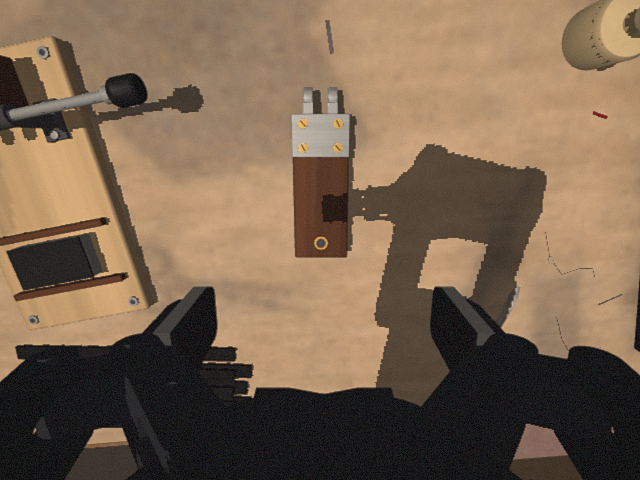

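Run:
```python
from h import *
im=cv2.imread("pics/w6.png");st=pickle.load(open("pics/w6.pkl","rb"));c=cam('wrist',st)
crop(im,280,75,85,195,4,"pics/w6c.png")
crop(cv2.imread("pics/t6.png"),235,180,100,120,5,"pics/t6c.png")
```

```text
(no output)
```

View pics/w6c.png

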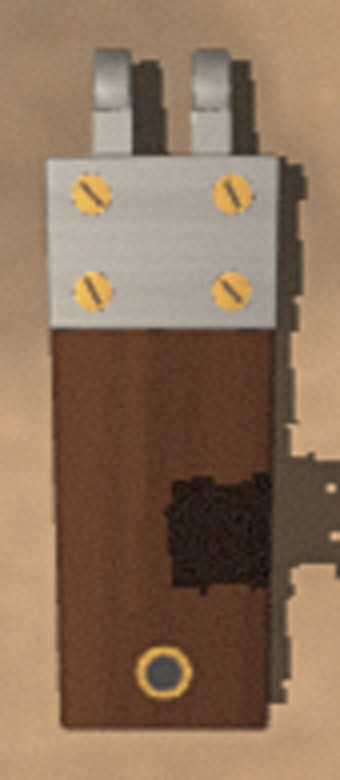

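View pics/t6c.png

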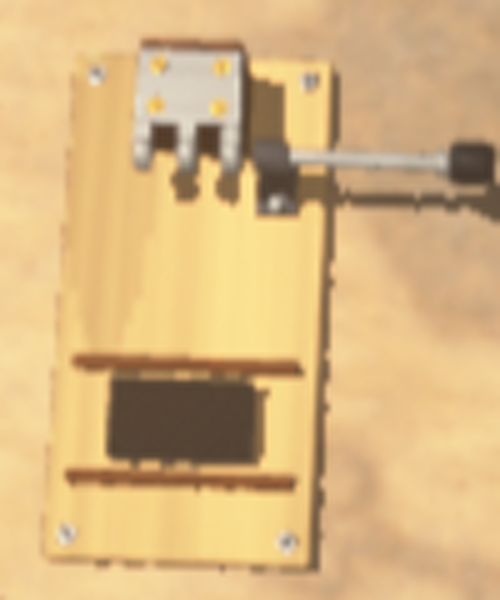

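Run:
```python
from h import *
st=pickle.load(open("pics/w6.pkl","rb"));c=cam('wrist',st)
f=lambda x,y:(x/4+280-.4,y/4+75-.4)
TL,TR,BL,BR=[onz(c,f(*p),z) for p,z in(((48,157),.025),((277,157),.025),((62,727),.022),((267,727),.022))]
for p in(TL,TR,BL,BR):print(p.round(4))
m=(TL+TR+BL+BR)/4;a=(TL+TR)/2-(BL+BR)/2;yaw=np.arctan2(a[1],a[0]);print("mid",m.round(4),"yaw",yaw,np.linalg.norm(a))
print("knuckle tips",[onz(c,f(*p),.016).round(4) for p in((111,48),(211,48))],"hole",onz(c,f(164,672),.022))
g=m[:2]+.003*np.array([np.cos(yaw),np.sin(yaw)])
cmd([*g,.03],yaw);print(g)
```

```text
[ 0.5876 -0.071   0.025 ]
[ 0.5829 -0.1192  0.025 ]
[ 0.4603 -0.0586  0.022 ]
[ 0.4555 -0.1069  0.022 ]
mid [ 0.5216 -0.0889  0.0235] yaw -0.09680443483818821 0.12798261448380438
knuckle tips [array([ 0.6089, -0.0863,  0.016 ]), array([ 0.6068, -0.1076,  0.016 ])] hole [ 0.47141561 -0.0839545   0.022     ]
t 6.05 d cm [ 2.34 -0.16 17.08] r [ 0.    -0.001 -0.002] F [-0.7  0.2 -0.3] w 0.998 tcp [ 0.5009 -0.0884  0.2008]
[ 0.52457619 -0.08919393]
```

Request:
play_rows(
  commands=[
    {"dx": 1.2, "dy": -0.1, "dz": 4.5, "rx": 0, "ry": 0, "rz": 0, "claw": 0},
    {"dx": 2.34, "dy": -0.16, "dz": 9, "rx": 0, "ry": 0, "rz": 0, "claw": 0},
    {"dx": 2.34, "dy": -0.16, "dz": 13, "rx": 0, "ry": 0, "rz": 0, "claw": 0},
    {"dx": 2.34, "dy": -0.16, "dz": 16, "rx": 0, "ry": 0, "rz": 0, "claw": 0},
    {"dx": 2.34, "dy": -0.16, "dz": 17, "rx": 0, "ry": 0, "rz": 0, "claw": 0},
  ],
)

```text
time: 6.55
tool_pos: [0.522, -0.0885, 0.0267]
tool_rot: [-0.001, 0.999, -0.049, -0.003]
contact_force: [-0.1, -0.3, 0.5]
gripper_width: 1.004
```

Request:
play_rows(
  commands=[
    {"dx": 0, "dy": 0, "dz": 0, "rx": 0, "ry": 0, "rz": 0, "claw": 0},
  ],
)

```text
time: 6.65
tool_pos: [0.5215, -0.0884, 0.0257]
tool_rot: [-0.001, 0.999, -0.048, -0.004]
contact_force: [-0.6, 0.8, 0.2]
gripper_width: 1.001
```

```bash
python3 -c "
from h import *
cmd([.5246,-.0892,.002],-.097)
shot('wrist','w7')"
```

```text
t 6.65 d cm [0.33 0.05 2.37] r [-0.001  0.008  0.   ] F [-0.6  0.8  0.2] w 1.001 tcp [ 0.5215 -0.0884  0.0257]
```

View pics/w7.png

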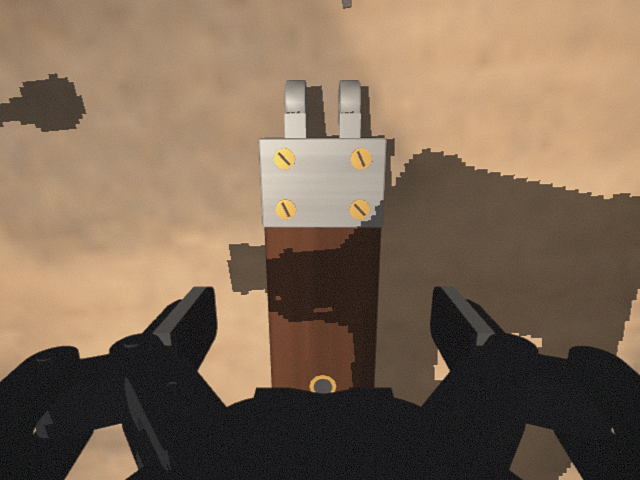

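Request:
play_rows(
  commands=[
    {"dx": 0.3, "dy": 0, "dz": 1.2, "rx": 0, "ry": 0.008, "rz": 0, "claw": 0},
    {"dx": 0.35, "dy": 0, "dz": 2.2, "rx": 0, "ry": 0.008, "rz": 0, "claw": 0.1},
    {"dx": 0.35, "dy": 0, "dz": 2.3, "rx": 0, "ry": 0.008, "rz": 0, "claw": 0.2},
    {"dx": 0.35, "dy": 0, "dz": 2.3, "rx": 0, "ry": 0.008, "rz": 0, "claw": 0.25},
  ],
)

```text
time: 7.1
tool_pos: [0.5256, -0.0889, 0.004]
tool_rot: [-0.0, 0.999, -0.048, 0.001]
contact_force: [-0.7, 0.6, 0.7]
gripper_width: 0.75
```

```bash
python3 -c "
from h import *
cmd([.5246,-.0892,.002],-.097)"
```

```text
t 7.1 d cm [-0.09  0.04  0.2 ] r [-0.001 -0.002  0.   ] F [-0.7  0.6  0.7] w 0.75 tcp [ 0.5256 -0.0889  0.004 ]
```

Request:
play_rows(
  commands=[
    {"dx": 0, "dy": 0, "dz": 0.2, "rx": 0, "ry": -0.002, "rz": 0, "claw": 0.33},
    {"dx": 0, "dy": 0, "dz": 0.2, "rx": 0, "ry": -0.002, "rz": 0, "claw": 0.5},
    {"dx": 0, "dy": 0, "dz": 0.2, "rx": 0, "ry": -0.002, "rz": 0, "claw": 1},
    {"dx": 0, "dy": 0, "dz": 0.2, "rx": 0, "ry": -0.002, "rz": 0, "claw": 1},
  ],
)

```text
time: 7.5
tool_pos: [0.5265, -0.0892, 0.0031]
tool_rot: [-0.0, 0.999, -0.048, 0.001]
contact_force: [-0.2, -0.1, 3.7]
gripper_width: 0.564
```

```bash
python3 -c "
from h import *
cmd([.5246,-.0892,.002],-.097)
shot('wrist','w8')"
```

```text
t 7.5 d cm [-0.19  0.02  0.11] r [-0.001 -0.002  0.   ] F [-0.2 -0.1  3.7] w 0.564 tcp [ 0.5265 -0.0892  0.0031]
```

View pics/w8.png

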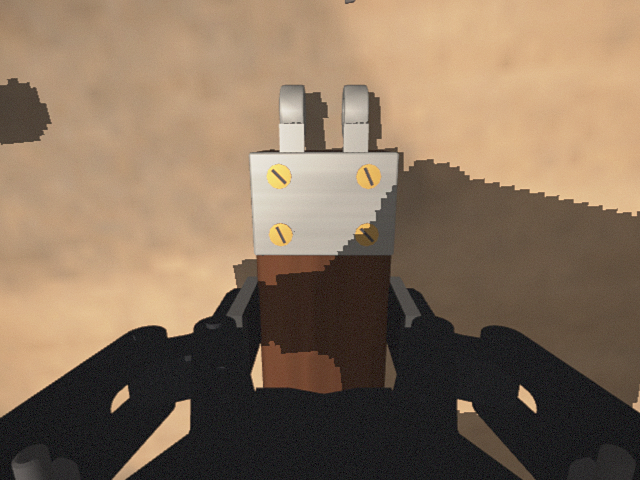

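Run:
```python
from h import *
st=pickle.load(open("pics/w8.pkl","rb"));c=cam('wrist',st);R=Rtool(st)
for p,z in(((291,85),.016),((355,85),.016),((250,153),.025),((397,153),.025)):
    P=onz(c,p,z);print(P.round(4),(R.inv().apply(P-st['tool_pos'])*1000).round(1))
```

```text
[ 0.6088 -0.0868  0.016 ] [ 81.7 -10.3 -12.8]
[ 0.6067 -0.1083  0.016 ] [ 81.7  11.3 -12.8]
[ 0.5881 -0.0716  0.025 ] [ 59.7 -23.5 -21.8]
[ 0.5835 -0.1196  0.025 ] [ 59.7  24.8 -21.8]
```

Request:
play_rows(
  commands=[
    {"dx": 0, "dy": 0, "dz": -0.5, "rx": 0, "ry": 0, "rz": 0, "claw": 1},
    {"dx": 0, "dy": 0, "dz": -2, "rx": 0, "ry": 0, "rz": 0, "claw": 1},
    {"dx": 0, "dy": 0, "dz": -5, "rx": 0, "ry": 0, "rz": 0, "claw": 1},
    {"dx": 0, "dy": 0, "dz": -8, "rx": 0, "ry": 0, "rz": 0, "claw": 1},
    {"dx": 0, "dy": 0, "dz": -12, "rx": 0, "ry": 0, "rz": 0, "claw": 1},
  ],
)

```text
time: 8.05
tool_pos: [0.5244, -0.0886, 0.1228]
tool_rot: [-0.001, 0.999, -0.048, -0.001]
contact_force: [1.0, -0.5, -3.2]
gripper_width: 0.569
```

Request:
play_rows(
  commands=[
    {"dx": 0, "dy": 0, "dz": -0.8, "rx": 0, "ry": 0, "rz": 0, "claw": 1},
  ],
)

```text
time: 8.15
tool_pos: [0.5273, -0.0895, 0.1369]
tool_rot: [0.0, 0.999, -0.048, 0.003]
contact_force: [1.1, -1.0, -1.2]
gripper_width: 0.569
```

```bash
python3 -c "
from h import *
shot('side','s9')
shot('wrist','w9')
y=.098;import numpy as np
P=np.array([.599,.179])-.128*np.array([np.cos(y),np.sin(y)])
print(P)
cmd([*P,.12],y)"
```

```text
[0.47161416 0.16647607]
t 8.25 d cm [ -7.82 -24.9    1.31] r [-0.    -0.002 -0.195] F [-0.   0.6 -2.2] w 0.573 tcp [ 0.5254 -0.0889  0.1331]
```

View pics/w9.png

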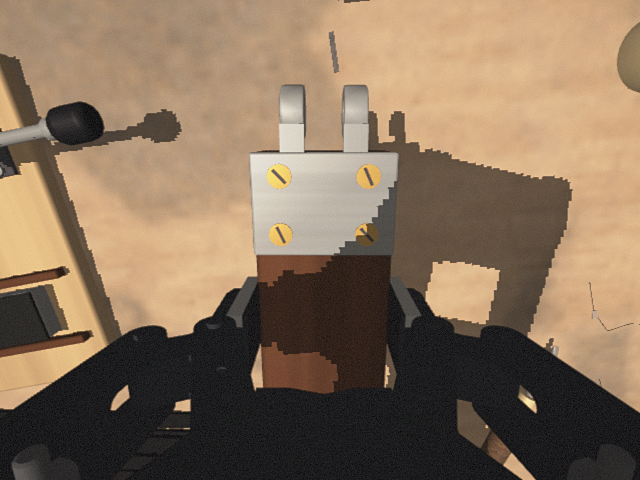

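View pics/s9.png

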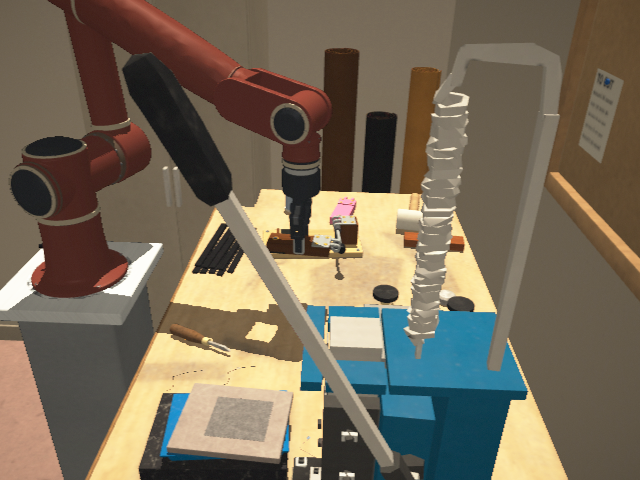

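Request:
play_rows(
  commands=[
    {"dx": -2, "dy": -4, "dz": 0, "rx": 0, "ry": 0, "rz": -0.04, "claw": 1},
    {"dx": -4, "dy": -8.5, "dz": 0, "rx": 0, "ry": 0, "rz": -0.09, "claw": 1},
    {"dx": -6, "dy": -13, "dz": 0, "rx": 0, "ry": 0, "rz": -0.14, "claw": 1},
    {"dx": -7.5, "dy": -17.5, "dz": 0, "rx": 0, "ry": 0, "rz": -0.19, "claw": 1},
    {"dx": -7.8, "dy": -21.5, "dz": 0, "rx": 0, "ry": 0, "rz": -0.195, "claw": 1},
  ],
)

```text
time: 8.75
tool_pos: [0.465, 0.1343, 0.13]
tool_rot: [-0.0, 0.999, 0.05, -0.002]
contact_force: [0.4, -0.8, -1.5]
gripper_width: 0.564
```

```bash
python3 -c "
from h import *
cmd([.4716,.1665,.0731],.098)"
```

```text
t 8.75 d cm [ 1.   -3.14  5.68] r [-0.     0.004  0.002] F [ 0.4 -0.8 -1.5] w 0.564 tcp [0.465  0.1343 0.13  ]
```

Request:
play_rows(
  commands=[
    {"dx": 1, "dy": -2.4, "dz": 0.5, "rx": 0, "ry": 0.004, "rz": 0, "claw": 1},
    {"dx": 1, "dy": -3.1, "dz": 3, "rx": 0, "ry": 0.004, "rz": 0, "claw": 1},
    {"dx": 1, "dy": -3.1, "dz": 5.2, "rx": 0, "ry": 0.004, "rz": 0, "claw": 1},
    {"dx": 1, "dy": -3.1, "dz": 5.7, "rx": 0, "ry": 0.004, "rz": 0, "claw": 1},
    {"dx": 1, "dy": -3.1, "dz": 5.7, "rx": 0, "ry": 0.004, "rz": 0, "claw": 1},
  ],
)

```text
time: 9.25
tool_pos: [0.4694, 0.1656, 0.0702]
tool_rot: [0.0, 0.999, 0.05, -0.003]
contact_force: [0.1, -0.0, -1.5]
gripper_width: 0.571
```

Request:
play_rows(
  commands=[
    {"dx": 0, "dy": 0, "dz": 0, "rx": 0, "ry": 0, "rz": 0, "claw": 1},
  ],
)

```text
time: 9.35
tool_pos: [0.4699, 0.1654, 0.0707]
tool_rot: [0.0, 0.999, 0.05, -0.002]
contact_force: [0.7, -0.8, -2.2]
gripper_width: 0.569
```

```bash
python3 -c "
from h import *
cmd([.4716,.1665,.0731],.098)
shot('wrist','w10')"
```

```text
t 9.35 d cm [ 0.18 -0.09 -0.25] r [0.    0.005 0.001] F [ 0.7 -0.8 -2.2] w 0.569 tcp [0.4699 0.1654 0.0707]
```

View pics/w10.png

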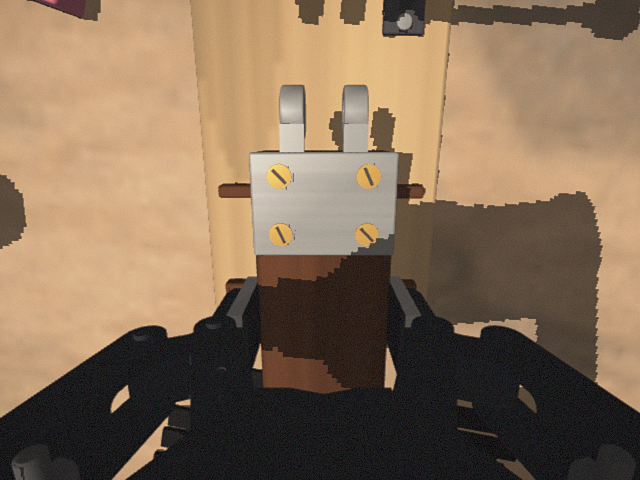

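Request:
play_rows(
  commands=[
    {"dx": 1, "dy": -0.1, "dz": 0.8, "rx": 0, "ry": 0.005, "rz": 0, "claw": 1},
    {"dx": 2, "dy": -0.1, "dz": 1.75, "rx": 0, "ry": 0.005, "rz": 0, "claw": 1},
    {"dx": 2.7, "dy": -0.1, "dz": 1.75, "rx": 0, "ry": 0.005, "rz": 0, "claw": 1},
    {"dx": 2.7, "dy": -0.1, "dz": 1.75, "rx": 0, "ry": 0.005, "rz": 0, "claw": 1},
    {"dx": 2.7, "dy": -0.1, "dz": 1.75, "rx": 0, "ry": 0.005, "rz": 0, "claw": 1},
  ],
)

```text
time: 9.9
tool_pos: [0.4968, 0.1689, 0.0538]
tool_rot: [0.0, 0.999, 0.049, 0.0]
contact_force: [-0.3, -1.1, -2.4]
gripper_width: 0.57
```

```bash
python3 -c "
from h import *
st,im=shot('wrist','w11')
crop(im,230,0,190,160,4,'pics/w11c.png')
cmd([.4716,.1665,.0531],.098)"
```

```text
t 9.95 d cm [-2.51 -0.01  0.05] r [ 0.    -0.001  0.001] F [-0.  -0.7 -2.5] w 0.569 tcp [0.4966 0.1689 0.0536]
```

View pics/w11c.png

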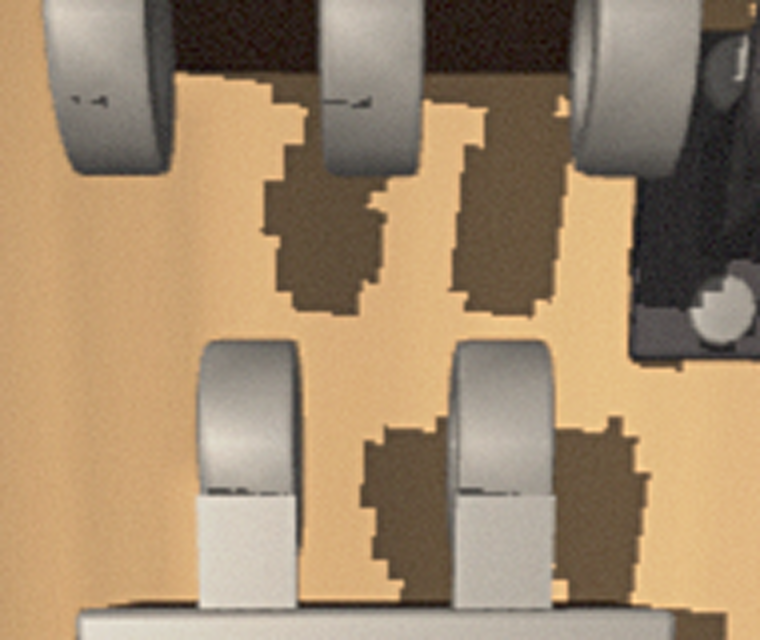

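Request:
play_rows(
  commands=[
    {"dx": 0.7, "dy": -0.03, "dz": 0.05, "rx": 0, "ry": 0, "rz": 0, "claw": 1},
    {"dx": 1.3, "dy": -0.03, "dz": 0.05, "rx": 0, "ry": 0, "rz": 0, "claw": 1},
    {"dx": 2, "dy": -0.03, "dz": 0.05, "rx": 0, "ry": 0, "rz": 0, "claw": 1},
    {"dx": 2, "dy": -0.03, "dz": 0.05, "rx": 0, "ry": 0, "rz": 0, "claw": 1},
    {"dx": 2, "dy": -0.03, "dz": 0.05, "rx": 0, "ry": 0, "rz": 0, "claw": 1},
  ],
)

```text
time: 10.45
tool_pos: [0.5166, 0.1712, 0.0531]
tool_rot: [0.0, 0.999, 0.049, 0.0]
contact_force: [-0.3, -0.7, -2.3]
gripper_width: 0.566
```

```bash
python3 -c "
from h import *
st,im=shot('wrist','w12')
crop(im,230,0,190,160,4,'pics/w12c.png')
cmd([.4716,.1665,.0531],.098)"
```

```text
t 10.5 d cm [-4.5   0.02 -0.02] r [ 0.    -0.     0.001] F [-0.6  0.9 -2.5] w 0.57 tcp [0.5163 0.1712 0.053 ]
```

View pics/w12c.png

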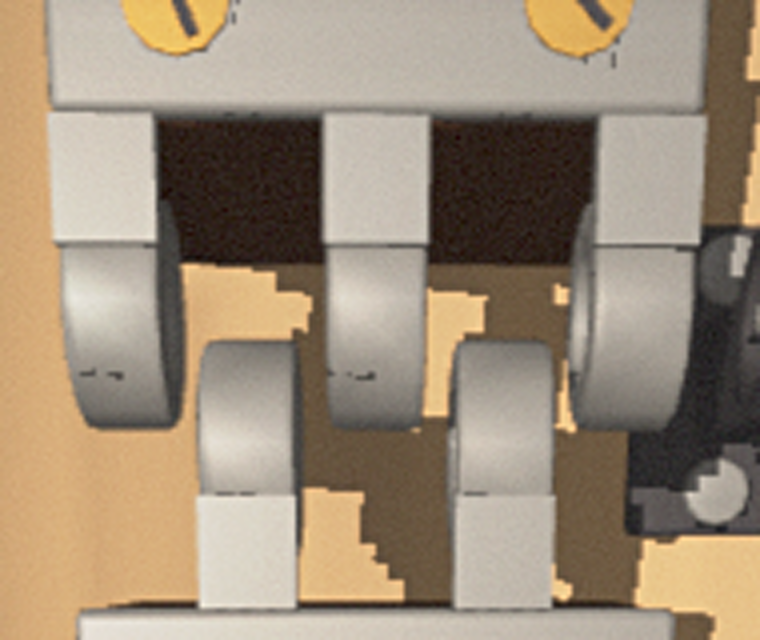

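Run:
```python
from h import *
st=pickle.load(open("pics/w12.pkl","rb"));K,Rw,t=cam('wrist',st);c=(K,Rw,t);R=Rtool(st)
f=lambda x,y:(x/4+230-.4,y/4-.4)
def T(p,z):
    return R.inv().apply(onz(c,f(*p),z)-st['tool_pos'])*1000
print("arm junction",T((250,493),.075).round(1),T((503,493),.075).round(1))
print("blk junction",T((376,243),.075).round(1))
C=(R.inv().apply(-Rw.T@t-st['tool_pos'])*1000);print("cam",C.round(1))
# tangents: angle analysis in tool x / up plane, bore at height h=.066-z
h=(.066-st['tool_pos'][2])*1000
def tang(row,side):
    o=C;d=T((372,row),.066)-o; cx,cz=o[0],-o[2]; dx,dz=d[0],-d[2]
    n=np.array([dz,-dx])/np.hypot(dx,dz)   # normal
    # bore (bx,h): distance to line =9
    best=[]
    for s in(1,-1):
        bx=cx+((s*9)-n[1]*(h-cz))/n[0];best.append(round(bx,1))
    return best
print("arm tip->bore",tang(340,1),"blk front->bore",tang(428,-1))
```

```text
arm junction [ 69.1  -9.6 -21.9] [ 69.1  10.7 -21.9]
blk junction [ 87.5   0.5 -21.9]
cam [  64.4    0.4 -142. ]
arm tip->bore [np.float64(72.6), np.float64(90.8)] blk front->bore [np.float64(65.7), np.float64(83.8)]
```

Run:
```python
from h import *
im=cv2.imread("pics/w12.png");g=cv2.cvtColor(im,cv2.COLOR_BGR2GRAY).astype(float)
st=pickle.load(open("pics/w12.pkl","rb"));c=cam('wrist',st);R=Rtool(st)
def edges(r0,r1,x0,x1):
    p=g[r0:r1,x0:x1].mean(0);d=np.gradient(p);out=[]
    for i in range(1,len(d)-1):
        if abs(d[i])>10 and abs(d[i])>=abs(d[i-1]) and abs(d[i])>abs(d[i+1]):
            a,b,e=abs(d[i-1]),abs(d[i]),abs(d[i+1]);out.append((round(x0+i+.5*(a-e)/(a-2*b+e),2),round(d[i],0)))
    return out
print("block strips",edges(36,56,238,412));print("block barrel top",edges(63,66,238,412))
print("arm strips",edges(127,148,270,375));print("arm barrel",edges(112,122,270,375))
print("arm barrel tip",edges(92,100,270,375)); print("blk barrel front",edges(95,102,238,412))
```

```text
block strips [(np.float64(242.13), np.float64(17.0)), (np.float64(268.57), np.float64(-69.0)), (np.float64(310.22), np.float64(70.0)), (np.float64(336.86), np.float64(-73.0)), (np.float64(378.79), np.float64(50.0)), (np.float64(405.24), np.float64(-40.0))]
block barrel top [(np.float64(268.64), np.float64(-43.0)), (np.float64(274.48), np.float64(-11.0)), (np.float64(311.23), np.float64(57.0)), (np.float64(336.05), np.float64(-56.0)), (np.float64(372.53), np.float64(26.0)), (np.float64(378.35), np.float64(30.0)), (np.float64(402.82), np.float64(-48.0)), (np.float64(404.76), np.float64(17.0))]
arm strips [(np.float64(278.97), np.float64(20.0)), (np.float64(303.11), np.float64(-49.0)), (np.float64(305.0), np.float64(39.0)), (np.float64(319.43), np.float64(-22.0)), (np.float64(323.25), np.float64(-13.0)), (np.float64(343.1), np.float64(51.0)), (np.float64(368.2), np.float64(-37.0))]
arm barrel [(np.float64(278.08), np.float64(-11.0)), (np.float64(280.92), np.float64(13.0)), (np.float64(302.65), np.float64(-47.0)), (np.float64(341.73), np.float64(27.0)), (np.float64(344.78), np.float64(24
[... 471 characters left out ...]
loat64(371.82), np.float64(-50.0))]
blk barrel front [(np.float64(248.02), np.float64(-26.0)), (np.float64(270.95), np.float64(-28.0)), (np.float64(275.49), np.float64(46.0)), (np.float64(277.89), np.float64(-20.0)), (np.float64(279.97), np.float64(13.0)), (np.float64(302.59), np.float64(-39.0)), (np.float64(305.06), np.float64(10.0)), (np.float64(311.77), np.float64(16.0)), (np.float64(335.84), np.float64(39.0)), (np.float64(341.67), np.float64(-56.0)), (np.float64(344.15), np.float64(40.0)), (np.float64(367.12), np.float64(-29.0)), (np.float64(369.9), np.float64(42.0)), (np.float64(371.77), np.float64(-56.0)), (np.float64(375.78), np.float64(11.0)), (np.float64(399.49), np.float64(-32.0))]
```

Request:
play_rows(
  commands=[
    {"dx": 0.4, "dy": 0.01, "dz": 0, "rx": 0, "ry": 0, "rz": 0, "claw": 1},
    {"dx": 0.8, "dy": 0.01, "dz": 0, "rx": 0, "ry": 0, "rz": 0, "claw": 1},
    {"dx": 1.1, "dy": 0.01, "dz": 0, "rx": 0, "ry": 0, "rz": 0, "claw": 1},
    {"dx": 1.1, "dy": 0.01, "dz": 0, "rx": 0, "ry": 0, "rz": 0, "claw": 1},
    {"dx": 1.1, "dy": 0.01, "dz": 0, "rx": 0, "ry": 0, "rz": 0, "claw": 1},
  ],
)

```text
time: 11.0
tool_pos: [0.5273, 0.1722, 0.0529]
tool_rot: [0.0, 0.999, 0.049, -0.0]
contact_force: [0.7, -1.1, -1.8]
gripper_width: 0.567
```

```bash
python3 -c "
from h import *
st,im=shot('wrist','w13')
crop(im,230,0,190,160,4,'pics/w13c.png')
s,i2=shot('side','s13');crop(i2,250,180,140,100,5,'pics/s13c.png')
cmd([.4716,.1665,.0531],.098)"
```

```text
t 11.1 d cm [-5.59  0.02 -0.02] r [0.    0.    0.001] F [ 0.2  0.1 -2.3] w 0.57 tcp [0.5272 0.1722 0.0529]
```

View pics/w13c.png

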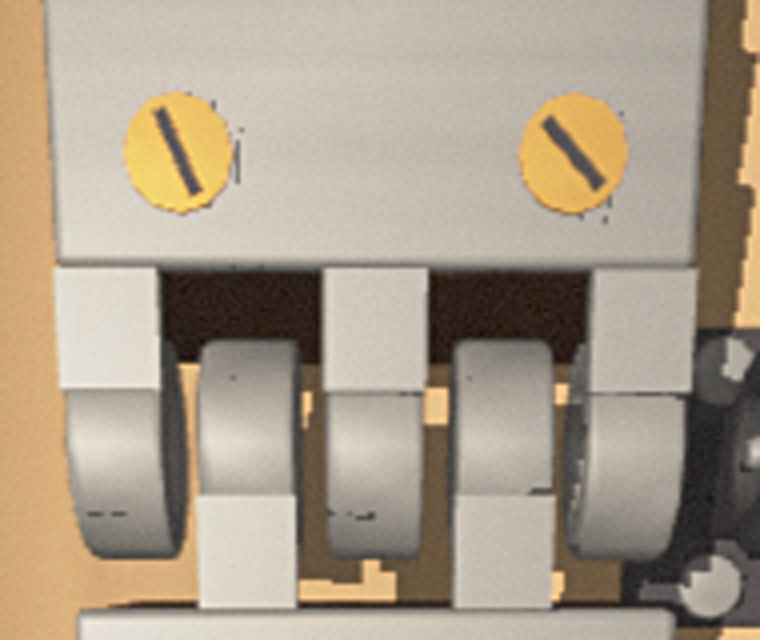

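View pics/s13c.png

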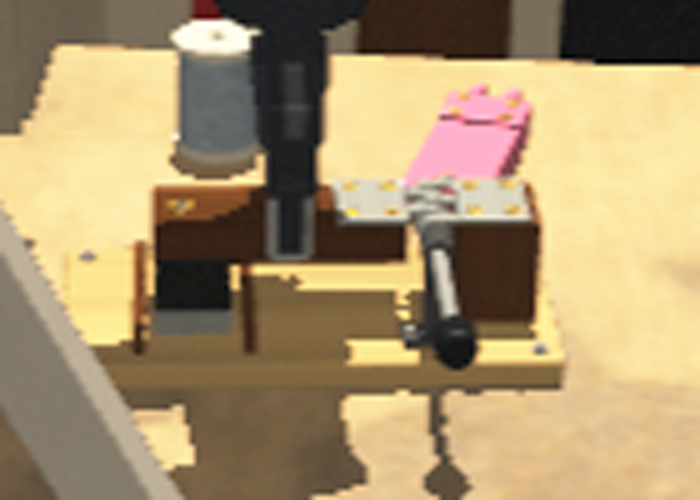

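Run:
```python
from h import *
im=cv2.imread("pics/w13.png");g=cv2.cvtColor(im,cv2.COLOR_BGR2GRAY).astype(float)
st=pickle.load(open("pics/w13.pkl","rb"));K,Rw,t=cam('wrist',st);c=(K,Rw,t);R=Rtool(st)
def E(p,o,th=10):
    d=np.gradient(p);out=[]
    for i in range(1,len(d)-1):
        if abs(d[i])>th and abs(d[i])>=abs(d[i-1]) and abs(d[i])>abs(d[i+1]):
            a,b,e=abs(d[i-1]),abs(d[i]),abs(d[i+1]);out.append((round(o+i+.5*(a-e)/(a-2*b+e),2),int(d[i])))
    return out
print("blk strips",E(g[72:92,238:412].mean(0),238));print("arm strips",E(g[127,270:375]*0+g[127:146,270:375].mean(0),270))
for n,x0,x1,a,b in[("blkL",250,266,90,150),("blkM",314,334,90,150),("blkR",380,398,90,150),("armL",282,302,75,135),("armR",346,366,75,135)]:
    print(n,E(g[a:b,x0:x1].mean(1),a,6))
```

```text
blk strips [(np.float64(243.47), 17), (np.float64(269.44), -72), (np.float64(310.21), 72), (np.float64(336.34), -69), (np.float64(343.6), 12), (np.float64(367.23), -11), (np.float64(377.08), 50), (np.float64(403.08), -47)]
arm strips [(np.float64(271.57), -13), (np.float64(275.83), 29), (np.float64(278.93), 19), (np.float64(303.5), -59), (np.float64(320.08), 17), (np.float64(334.22), -10), (np.float64(343.1), 55), (np.float64(368.06), -35)]
blkL [(np.float64(96.49), -32), (np.float64(98.66), 6), (np.float64(122.28), -6), (np.float64(127.0), -18), (np.float64(128.94), 10), (np.float64(136.81), -8), (np.float64(139.39), 41)]
blkM [(np.float64(96.88), -35), (np.float64(99.02), 19), (np.float64(127.7), -11), (np.float64(137.22), -13), (np.float64(139.76), 16), (np.float64(142.4), 10), (np.float64(145.44), 18)]
blkR [(np.float64(97.1), -35), (np.float64(98.91), 27), (np.float64(137.35), -14), (np.float64(145.45), 9)]
armL [(np.float64(84.76), 38), (np.float64(123.34), 24)]
armR [(np.float64(84.71), 38), (np.float64(121.17), -10), (np.float64(123.47), 19)]
```

Run:
```python
from h import *
from scipy.optimize import brentq
st=pickle.load(open("pics/w13.pkl","rb"));M=camera_params('wrist')['tool_from_camera'];p=camera_params('wrist')
h=-13.1-0.0
def d(row):
    v=M[:3,:3]@np.array([0,(row-p['cy'])/p['fy'],1]);return v
C=M[:3,3]*1000
def bore(row,side):
    v=d(row);n=np.array([v[2],-v[0]])/np.hypot(v[0],v[2]) # n.x>0
    # n.(b-C) = -side*9 ; side=+1: silhouette is +x side
    return C[0]+(-side*9-n[1]*(h-C[2]))/n[0]
print("arm",bore(84.75,1)," blk",[bore(r,-1) for r in(139,139.4,139.8)])
for r,n in((96.8,'blkj'),(123.4,'armj')):
    v=d(r);print(n,C[0]+v[0]/v[2]*(-22.1+ -C[2]))
```

```text
arm 72.57734319836146  blk [np.float64(73.03174739839967), np.float64(72.8968426636529), np.float64(72.76187219714541)]
blkj 76.91469241975201
armj 68.89738888489902
```

Request:
play_rows(
  commands=[
    {"dx": 0.03, "dy": -0.03, "dz": 0, "rx": 0, "ry": 0, "rz": 0.004, "claw": 1},
    {"dx": 0.03, "dy": -0.03, "dz": 0, "rx": 0, "ry": 0, "rz": 0.004, "claw": 1},
    {"dx": 0.03, "dy": -0.03, "dz": 0, "rx": 0, "ry": 0, "rz": 0.004, "claw": 1},
    {"dx": 0.03, "dy": -0.03, "dz": 0, "rx": 0, "ry": 0, "rz": 0.004, "claw": 1},
    {"dx": 0.03, "dy": -0.03, "dz": 0, "rx": 0, "ry": 0, "rz": 0.004, "claw": 1},
  ],
)

```text
time: 11.6
tool_pos: [0.5274, 0.1725, 0.0529]
tool_rot: [0.0, 0.999, 0.047, -0.0]
contact_force: [-0.6, -0.4, -1.0]
gripper_width: 0.571
```

Run:
```python
from h import *
st,im=shot('wrist','w14');shot('top','t14')
crop(im,230,0,190,160,4,'pics/w14c.png')
cmd([.4716,.1665,.0531],.098)
s=monitor.state();print(s['joint_vel'].round(4),s['contact_force'].round(1),s['ft_torque'].round(2))
g=cv2.cvtColor(im,cv2.COLOR_BGR2GRAY).astype(float)
def E(p,o,th=10):
    d=np.gradient(p);out=[]
    for i in range(1,len(d)-1):
        if abs(d[i])>th and abs(d[i])>=abs(d[i-1]) and abs(d[i])>abs(d[i+1]):
            a,b,e=abs(d[i-1]),abs(d[i]),abs(d[i+1]);out.append((float(round(o+i+.5*(a-e)/(a-2*b+e),2)),int(d[i])))
    return out
print("blk strips",E(g[74:92,238:412].mean(0),238,15));print("arm strips",E(g[127:146,270:375].mean(0),270,15))
for n,x0,x1,a,b in[("blkL",250,266,90,150),("blkM",314,334,90,150),("blkR",380,398,90,150),("armL",282,302,75,135),("armR",346,366,75,135)]:
    print(n,E(g[a:b,x0:x1].mean(1),a,6))
```

```text
t 11.7 d cm [-5.62  0.07 -0.02] r [ 0.     0.    -0.003] F [ 0.1  0.1 -2.1] w 0.57 tcp [0.5274 0.1725 0.0529]
[-0.0014  0.0012 -0.0002  0.0019 -0.0013 -0.0013] [ 0.1  0.1 -2.1] [-0.01 -0.   -0.03]
blk strips [(243.48, 18), (269.42, -73), (310.25, 71), (336.29, -70), (377.03, 50), (403.05, -50)]
arm strips [(275.96, 31), (278.86, 17), (303.52, -59), (320.19, 15), (343.09, 55), (368.04, -35)]
blkL [(97.48, -32), (99.78, 7), (127.86, -12), (137.2, -8), (139.99, 40)]
blkM [(97.25, -30), (127.95, -11), (137.53, -13), (140.22, 15), (142.05, 11), (145.62, 17)]
blkR [(97.1, -36), (98.92, 28), (137.4, -14), (145.3, 9)]
armL [(84.72, 37), (120.94, -10), (123.38, 28)]
armR [(84.73, 38), (121.12, -9), (123.45, 18)]
```

View pics/w14c.png

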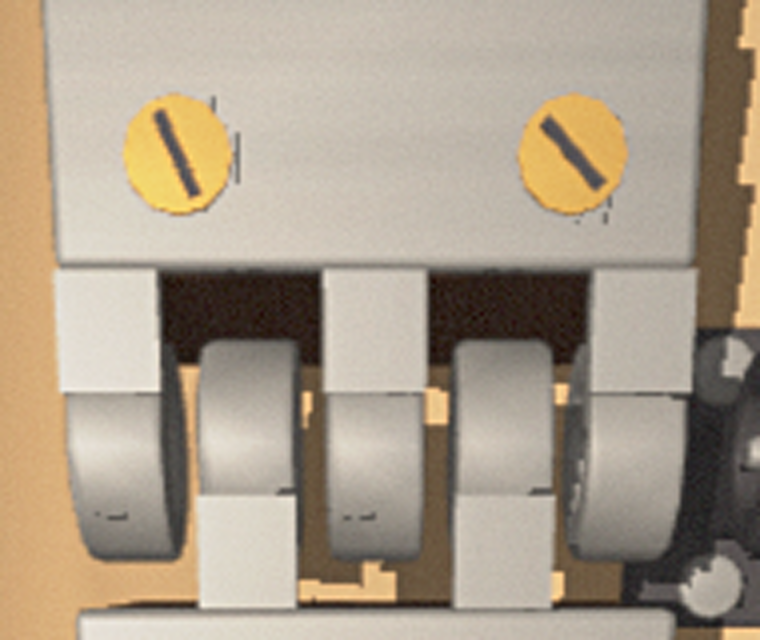

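View pics/t14.png

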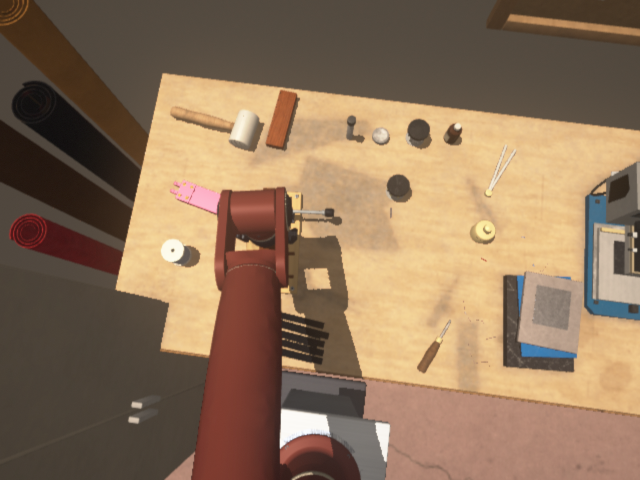

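```bash
python3 -c "
from h import *
print(ticket.job_done())"
```

```text
the job is handed in; nothing more can be done
None
```

The hinge pin is drawn out and the walnut arm is in place with its holes in line. It is still held level in the gripper, and I handed the job in at about 11.7 s.

- **Pin:** I pulled it by the black knob until it hit its stop, where the tool stopped moving and the force rose to about 14 N. The top view afterwards showed both gaps empty. By camera the pin started about 5 mm out, so the pull was only about 55 mm.
- **Arm:** I took the walnut arm across its 50 mm and left the pink one alone. Wrist pictures before and after the lift match, so it did not slip in the grip.
- **Fit, from the last wrist picture:**

| Check | Result |
|---|---|
| Bores fore and aft | within about 0.2 mm |
| Sideways | within about 0.1 mm (2.5 mm play) |
| Skew to the barrel | within about 0.003 rad |
| Height, from tool readings | within about 0.2 mm |
| Height, from images | agrees to about 0.6 mm |
| Tool tilt | none measurable |
| Contact force | only the arm's own weight, about 2 N |
| Joints | at rest |

- **Bystanders:** in the last top view the jar, weight, spool and creaser are where they began.
- **Disagreements:** the fixed top camera put the barrel about 3 mm further out than the wrist camera, so I aligned on the wrist picture, which shows both sets of knuckles. The lines where the leaves meet the knuckles hint at a few tenths of a millimetre more fore-and-aft error than the knuckle edges do.

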